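# Clamp the oilstone for honing

## Task

Two identical stone holders stand on the table, and the oilstone lies loose in one of them. Clamp it for honing: screw that holder's round knurled knob down clockwise, letting go and regripping as often as needed, until it is fully home and will turn no further, then let go. Leave the knob of the empty holder as it is and the stone flat in its bed under the foot.

Things in the scene. Friction and masses are not known exactly. Their poses are not given: they have to be found in the camera images.
- stone_knob (a joint): turn (rad) of the knob on the holder with the stone: 0 fully up, grows clockwise seen from above (tightening), 4.5 at the hard stop. Starts between 0 and 0.9. It sinks 1.9 mm per rad, turns stiffly (about 0.1 N m) and stays where it is left; its sprung rubber foot meets the stone at about 3.2 rad. Forced against the stop, it just slips in the fingers.
- stone_knob_grip (a point): on that knob's vertical axis, half-way up its knurled aluminium cylinder (40 mm across, 30 mm high): grip here from above, at any yaw. 97.5 mm above the table fully up, 89 mm fully home; moves with the knob. Under the cylinder is a collar 22 mm across, 14 mm high; home, it sits on the steel arm. z up; x, y turn with the knob.
- oilstone: grey-brown stone block, 50 x 150 x 24 mm, flat in its holder's low rails with 4 mm of play; origin at the centre of its underside, y along it. The knob's axis is 57 mm from its centre, over the end away from the robot. Holder: wooden base 90 x 190 x 10 mm, fixed, with a steel column and arm no higher than 60 mm; long axis within 25 degrees of straight away from the robot.
- spare_knob (a joint): turn (rad) of the like knob on the like but empty holder, about 0.3 m to one side; same sense; starts between 0 and 0.2, to be left there.

How it is judged:
By the outcome, as a careful person would: the job done as asked, in the order asked, and still so for the second after the job is handed in, with the robot touching nothing.
It also fails if it takes over 48 s, if anything falls off the work surface, if the arm or the gripper's body presses on something with over 40 N, if the wrist force passes 120 N, or if a joint passes its speed limit or range.

## Robot

A 6-joint arm with a two-finger parallel gripper is mounted at the origin on a cart in front of the work surface, level with it; the furniture and walls round the work are solid. World frame = base frame: x ahead of the robot, y to its left, z up, the work surface at z = 0. Lengths are in m, angles in rad, forces in N, time in s.
With the tool pointing down it reaches from about 0.425 to 1.125 m from the base axis. Payload 14.9 kg.
Tool frame: the origin (TCP) lies midway between the tips of the shut fingers; the grasp point (between the pads) lies 19 mm behind it; z points along the fingers, y is the line along which they close (so a half turn about z gives the same grasp; the last joint's range is limited). The gripper opens to 91 mm and grips with 3 to 60 N. Pads are 32 mm wide; open, the fingers measure 118 mm over their backs; the gripper's body (76 mm by 178 mm) begins 60 mm behind the grasp point.
Start: joints at [1.142, 0.379, 1.734, -0, 1.028, -0.033], TCP at [0.27, 0.646, 0.214] pointing down, gripper open.
Joint ranges: [-2.77, 2.77], [-0.74, 2.19], [0, 2.66], [-1.06, 4.2], [0.31, 2.87], [-3.08, 3.08]. Speed limits (rad/s): [1.89, 1.89, 2.39, 3.14, 3.14, 3.14].

## Interface

Orientations are given as a unit quaternion [w, x, y, z].
In Python, from rig import state, eyes, arm gives the robot as it stands.
- The arm moves only by the shell command python3 -m handwheel 'ROWS' [FORCE]. ROWS is JSON, a list of rows, each an object with "dp": the shift along the tool's x, y, z in mm, a list of three; "rot": the turn, a rotation vector about the tool's x, y, z in degrees, a list of three; "claw": the finger opening in mm, from 0 to 91.2. A call has 1 to 12 rows; each row shifts and turns the commanded pose from where the row before left it, along the tool's axes as they then stand; what a row does not reach is not made up. A row lasts 1/10 s, in which the tool goes at most 50 mm and 8.59 degrees, less where a joint would pass 70% of its speed; a pose out of reach is approached as far as the arm can. A call with a gripper value outside its range is refused whole. The fingers move at their own pace and stop on an object; FORCE is the grip in N (left out, the last holds). Time passes only in rows, so rows that do not move let the fingers close. It gives the time, the measured TCP pose, the force, the opening and the grip force at its end, in the units of the state.
- state(): the state, without advancing time (a new reading comes with each control period).
- eyes.camera(name): name is "side" or "top" or "wrist"; returns a dict with "image" (384x512x3 uint8, red, green, blue), "camera_matrix" (3x3 intrinsics, pixels), "camera_from_world" (4x4, takes a point from world to camera coordinates); the wrist camera has in their place "T_tool_cam" (4x4, takes a point from camera to tool coordinates, whose origin is the TCP and whose axes are the flange's). Camera axes: x right, y up, looking along -z (the intrinsics and any distortion apply to the point x, -y, -z); pixel columns grow to the right and rows downward; lengths in m; the calibration is good to about 2 mm. A picture is of the moment at which its call begins: read the wrist's pose just before it. There is no depth.
- arm.hand_in(): hands the job in; it is judged then, once.
Trained networks look in a picture, given as the dict that the camera call returned (one of the last four; its "shot" number tells which), for a name from the list of things; names that differ only in an ending like _2 or _b are one class to them, and where a whole thing is asked for, a point or a joint stands for the part that bears it (a point fixed in the world has none). Each returns a list of dicts, best first, with "score" (0 to 1); they miss things now and then, are a little off and sometimes report something else, mostly with a low value. They report only what shows in the picture. A call takes as long as a camera call.
- eyes.spot_in(picture, query): "at" ([x, y, z] in m, in world coordinates, good to about 4 mm: the middle of the surface that is visible of it).
The state is a dict: "time": time; "qpos": joint angles; "dq": joint speeds; "joint_torque": joint torques, N m; "eef_pos": TCP position; "tcp_rot": TCP orientation; "force": force on the tool from outside, world axes, zero at the start; "torque": the same for the moment, N m; "opening": finger opening in m; "finger_force": force on a finger pad.
Only numpy, scipy, OpenCV 4.12 (cv2) and the standard library are available. Lean on these libraries where they do the work, as an engineer would, in place of code of your own. Each camera call takes 0.05 s, during which the arm holds its last target. There are 200 camera calls.

## Working session

There is one attempt and no reset: what is moved stays moved. The work goes in short steps, Python scripts to look and compute and a shell command to move; the robot and the scene stay as the last step left them, time stands still between calls to the robot, and variables do not carry over. Pictures are saved under pics/ and viewed, at most 10 in all, crops included, and the job is handed in when it is done.

```bash
mkdir -p pics; python3 - <<'E'
from rig import state, eyes
import cv2,numpy as np
s=state();print(s)
ims=[]
for n in("top","side"):
    p=eyes.camera(n);ims.append(p["image"])
    for q in("oilstone","stone_knob_grip","spare_knob"):
        print(n,q,[(np.round(d["at"],3),round(d["score"],2)) for d in eyes.spot_in(p,q)])
cv2.imwrite("pics/a.png",cv2.resize(np.hstack(ims)[:,:,::-1],(800,300)))
E
```

```text
{'time': 0.0, 'qpos': array([ 1.14172001e+00,  3.79393443e-01,  1.73474789e+00, -1.68439859e-05,
        1.02849400e+00, -3.32958079e-02]), 'dq': array([-5.84108462e-04, -1.70787127e-03,  5.35274325e-04,  7.92671570e-04,
       -8.96023531e-04,  1.07537791e-05]), 'joint_torque': array([-1.95436536e-03, -7.63746285e+01, -4.34359002e+01,  6.49978523e-02,
        4.25075472e-02, -1.32490645e-04]), 'eef_pos': array([0.2697201 , 0.64554371, 0.21331511]), 'tcp_rot': array([-1.12436136e-04,  1.96596907e-01,  9.80484260e-01, -5.09121692e-04]), 'force': array([-0.16558463,  0.31388518,  0.06442451]), 'torque': array([-5.22273433e-05, -1.31023092e-02,  2.67306954e-03]), 'finger_force': 0.0, 'opening': 0.09076388411356515}
top oilstone [(array([0.475, 0.162, 0.03 ]), 0.61)]
top stone_knob_grip [(array([0.545, 0.147, 0.112]), 0.65)]
top spare_knob [(array([ 0.524, -0.178,  0.109]), 0.8)]
side oilstone [(array([0.484, 0.174, 0.031]), 0.62)]
side stone_knob_grip [(array([0.546, 0.158, 0.117]), 0.75)]
side spare_knob [(array([ 0.526, -0.17 ,  0.104]), 0.69)]
```

View pics/a.png

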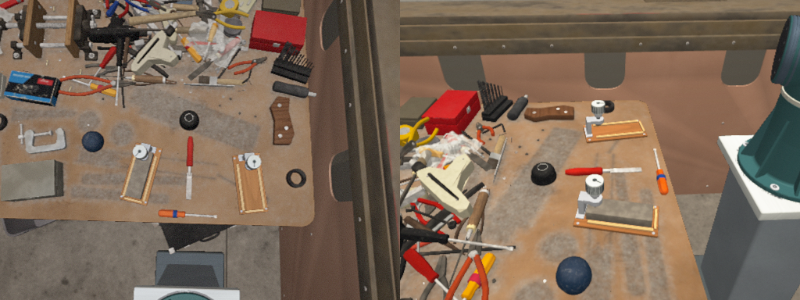

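```bash
python3 -m handwheel '[{"dp":[-37,-29,0],"rot":[0,0,0],"claw":91},{"dp":[-37,-29,0],"rot":[0,0,0],"claw":91},{"dp":[-37,-29,0],"rot":[0,0,0],"claw":91},{"dp":[-37,-29,0],"rot":[0,0,0],"claw":91},{"dp":[-37,-29,0],"rot":[0,0,0],"claw":91},{"dp":[-37,-29,0],"rot":[0,0,0],"claw":91},{"dp":[-37,-29,0],"rot":[0,0,0],"claw":91},{"dp":[-37,-29,0],"rot":[0,0,0],"claw":91},{"dp":[-37,-29,0],"rot":[0,0,0],"claw":91},{"dp":[-37,-29,0],"rot":[0,0,0],"claw":91},{"dp":[-37,-29,0],"rot":[0,0,0],"claw":91},{"dp":[-37,-29,0],"rot":[0,0,-8],"claw":91}]' 40; python3 - <<'E'
from rig import state
s=state();print(s["qpos"],s["eef_pos"],s["tcp_rot"])
E
```

```text
time: 1.6
eef_pos: [0.546, 0.152, 0.2142]
tcp_rot: [0.0, 0.128, 0.992, 0.0]
force: [0.5, 0.6, 0.3]
opening: 0.0909
finger_force: 0.0
[ 2.30379202e-01  1.70277393e-01  2.00643337e+00  4.16176143e-05
  9.64364089e-01 -1.08403634e+00] [0.54600814 0.15200433 0.21421273] [2.36434227e-04 1.27851348e-01 9.91793308e-01 1.06871528e-04]
```

```bash
python3 -m handwheel '[{"dp":[0,0,0],"rot":[0,0,-8.5],"claw":91},{"dp":[0,0,0],"rot":[0,0,-8.5],"claw":91},{"dp":[0,0,0],"rot":[0,0,-8.5],"claw":91},{"dp":[0,0,0],"rot":[0,0,-8.5],"claw":91},{"dp":[0,0,0],"rot":[0,0,-8.5],"claw":91},{"dp":[0,0,0],"rot":[0,0,-8.5],"claw":91},{"dp":[0,0,0],"rot":[0,0,-8.5],"claw":91},{"dp":[0,0,0],"rot":[0,0,-8.5],"claw":91},{"dp":[0,0,0],"rot":[0,0,-8.5],"claw":91},{"dp":[0,0,0],"rot":[0,0,-8.5],"claw":91},{"dp":[0,0,0],"rot":[0,0,-8.5],"claw":91},{"dp":[0,0,0],"rot":[0,0,0],"claw":91}]'; cat > h.py <<'E'
from rig import state, eyes
import cv2,numpy as np
from scipy.spatial.transform import Rotation as R
def T(s):
    w,x,y,z=s["tcp_rot"];M=np.eye(4);M[:3,:3]=R.from_quat([x,y,z,w]).as_matrix();M[:3,3]=s["eef_pos"];return M
def look(name):
    s=state();p=eyes.camera("wrist");cv2.imwrite(f"pics/{name}.png",p["image"][:,:,::-1])
    return s,p
E
python3 - <<'E'
from h import *
s,p=look("w1");print(s["qpos"],s["eef_pos"]);print(p["T_tool_cam"],p["camera_matrix"],p.keys())
M=np.linalg.inv(T(s)@p["T_tool_cam"])
for q in("oilstone","stone_knob_grip"):
  for d in eyes.spot_in(p,q):
    a=np.array(d["at"]);c=M@np.r_[a,1];c=[c[0],-c[1],-c[2]];u=p["camera_matrix"]@c
    print(q,a,d["score"],"tool",np.linalg.inv(T(s))@np.r_[a,1],"px",u[:2]/u[2])
E
```

```text
time: 2.8
eef_pos: [0.5453, 0.1538, 0.214]
tcp_rot: [0.0, -0.636, 0.772, -0.0]
force: [0.3, -0.0, -0.6]
opening: 0.091
finger_force: 0.0
[ 2.33819011e-01  1.70404677e-01  2.00666839e+00  7.74945083e-06
  9.64353567e-01 -2.71449383e+00] [0.54532578 0.15383669 0.21402954]
[[ 1.38743959e-03  9.59338478e-01  2.82254779e-01  7.95696451e-02]
 [ 9.99998273e-01 -1.68007321e-03  7.94748901e-04 -5.27846277e-04]
 [ 1.23664189e-03  2.82253189e-01 -9.59339152e-01 -1.69679508e-01]
 [ 0.00000000e+00  0.00000000e+00  0.00000000e+00  1.00000000e+00]] [[264.51440044   0.         255.48961459]
 [  0.         264.51440044 196.39131665]
 [  0.           0.           1.        ]] dict_keys(['image', 'camera_matrix', 'T_tool_cam', 'shot'])
oilstone [0.4762 0.1608 0.0373] 0.95 tool [0.00645742 0.06920234 0.17671878 1.        ] px [308.00132924 175.76688125]
stone_knob_grip [0.5447 0.1422 0.1157] 0.62 tool [ 0.01154753 -0.00160648  0.09832892  1.        ] px [254.68396497 186.44317685]
```

View pics/w1.png

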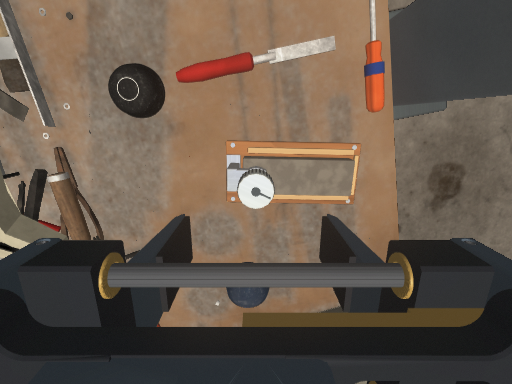

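The wrist view shows the knob's white top centred near (256,191) over the grey stone in its rails. I'll segment the disc and intersect it with the plane z≈0.112.

```bash
cat >> h.py <<'E'
def knob(im,s,p,z=.1117):
    a=im[150:225,220:290].astype(int);m=((a.min(2)>190)).astype(np.uint8)
    n,l,st,c=cv2.connectedComponentsWithStats(m)
    i=1+st[1:,4].argmax();cs,_=cv2.findContours((l==i).astype(np.uint8),0,2)
    (u,v),r=cv2.minEnclosingCircle(cs[0]);u+=220;v+=150
    M=T(s)@p["T_tool_cam"];k=p["camera_matrix"]
    d=M[:3,:3]@np.array([(u-k[0,2])/k[0,0],-(v-k[1,2])/k[1,1],-1]);o=M[:3,3]
    w=o+d*(z-o[2])/d[2]
    print("px",u,v,r,"diam m",2*r*(z-o[2])/d[2]/k[0,0],"world",w,"tool mm",1e3*(np.linalg.inv(T(s))@np.r_[w,1])[:3])
E
python3 - <<'E'
from h import *
s,p=look("w2");knob(p["image"],s,p)
E
```

```text
px 255.42419815063477 190.69242095947266 17.73545265197754 diam m 0.037773792416741066 world [0.54493959 0.14789839 0.1117    ] tool mm [  5.87813909  -0.82846601 102.2665731 ]
```

```bash
python3 -m handwheel '[{"dp":[3,-0.4,20],"rot":[0,0,0],"claw":91},{"dp":[2.9,-0.4,25],"rot":[0,0,0],"claw":91},{"dp":[0,0,30],"rot":[0,0,0],"claw":91},{"dp":[0,0,30],"rot":[0,0,0],"claw":91},{"dp":[0,0,20],"rot":[0,0,0],"claw":91},{"dp":[0,0,11],"rot":[0,0,0],"claw":91},{"dp":[0,0,0],"rot":[0,0,0],"claw":60},{"dp":[0,0,0],"rot":[0,0,0],"claw":50},{"dp":[0,0,0],"rot":[0,0,0],"claw":50}]' 40
python3 - <<'E'
from h import *
s,p=look("w3")
print(s["eef_pos"],s["qpos"])
cv2.imwrite("pics/side1.png",cv2.resize(eyes.camera("side")["image"][200:320,200:360,::-1],(640,480)))
E
```

```text
time: 3.9
eef_pos: [0.5457, 0.1481, 0.0791]
tcp_rot: [0.001, -0.634, 0.773, -0.0]
force: [0.8, 0.2, -0.1]
opening: 0.07
finger_force: 0.0
[0.54572278 0.14807326 0.07913144] [ 2.23743716e-01  3.71848997e-01  2.05534815e+00 -1.98915555e-05
  7.12634508e-01 -2.72163066e+00]
```

View pics/w3.png

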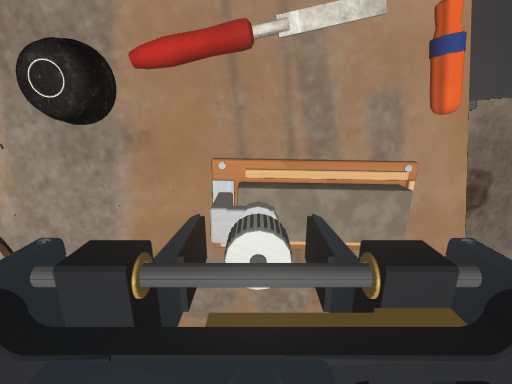

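View pics/side1.png

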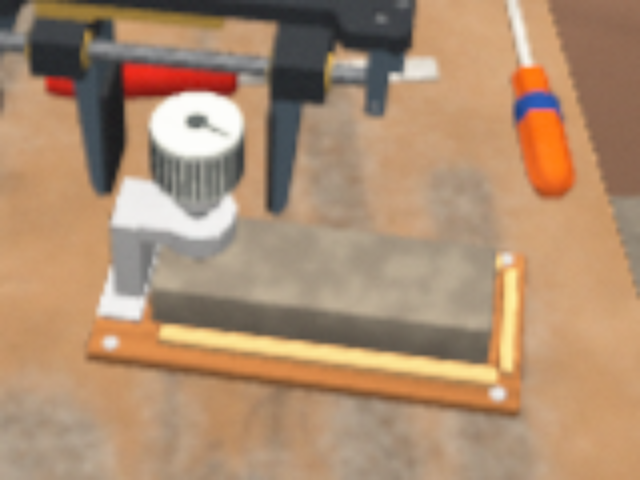

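The knob (white top at about (258,258)) sits centrally between the fingers in the wrist view. The side view shows the tips straddling it, clear of the arm. Closing now.

```bash
python3 -m handwheel '[{"dp":[0,0,0],"rot":[0,0,0],"claw":35},{"dp":[0,0,0],"rot":[0,0,0],"claw":35},{"dp":[0,0,0],"rot":[0,0,0],"claw":35},{"dp":[0,0,0],"rot":[0,0,0],"claw":35},{"dp":[0,0,0],"rot":[0,0,0],"claw":35},{"dp":[0,0,0],"rot":[0,0,0],"claw":35}]' 40
```

```text
time: 4.6
eef_pos: [0.5446, 0.148, 0.0782]
tcp_rot: [-0.0, -0.635, 0.773, 0.0]
force: [-4.3, 1.4, 7.5]
opening: 0.0393
finger_force: 40.0
```

```bash
python3 -m handwheel '[{"dp":[0,0,0.25],"rot":[0,0,8],"claw":35},{"dp":[0,0,0.26],"rot":[0,0,8],"claw":35},{"dp":[0,0,0.26],"rot":[0,0,8],"claw":35},{"dp":[0,0,0.26],"rot":[0,0,8],"claw":35},{"dp":[0,0,0.26],"rot":[0,0,8],"claw":35},{"dp":[0,0,0.26],"rot":[0,0,8],"claw":35},{"dp":[0,0,0.26],"rot":[0,0,8],"claw":35},{"dp":[0,0,0.26],"rot":[0,0,8],"claw":35},{"dp":[0,0,0.26],"rot":[0,0,8],"claw":35},{"dp":[0,0,0.26],"rot":[0,0,8],"claw":35},{"dp":[0,0,0],"rot":[0,0,0],"claw":35}]'
python3 - <<'E'
from h import *
s,p=look("w4")
print(s["force"],s["torque"],s["qpos"])
cv2.imwrite("pics/side2.png",cv2.resize(eyes.camera("side")["image"][200:320,200:360,::-1],(640,480)))
E
```

```text
time: 5.7
eef_pos: [0.5442, 0.1483, 0.0755]
tcp_rot: [-0.001, 0.013, 1.0, 0.0]
force: [-7.2, 5.6, 7.1]
opening: 0.0392
finger_force: 40.0
[-7.16125612  5.57072268  7.08499407] [ 0.97172741  1.29846009 -0.11235128] [ 2.24361518e-01  3.77369080e-01  2.05681488e+00  1.25638027e-03
  7.08832811e-01 -1.32054463e+00]
```

View pics/side2.png

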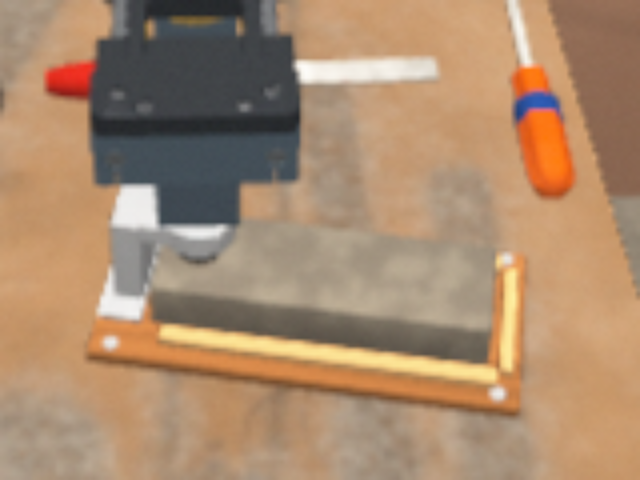

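The stone stays flat and the vertical moment of −0.11 N m matches the knob's stiffness, so it is turning with the grip. Continuing.

```bash
python3 -m handwheel '[{"dp":[0,0,0.26],"rot":[0,0,8],"claw":35},{"dp":[0,0,0.26],"rot":[0,0,8],"claw":35},{"dp":[0,0,0.26],"rot":[0,0,8],"claw":35},{"dp":[0,0,0.26],"rot":[0,0,8],"claw":35},{"dp":[0,0,0.26],"rot":[0,0,8],"claw":35},{"dp":[0,0,0.26],"rot":[0,0,8],"claw":35},{"dp":[0,0,0.26],"rot":[0,0,8],"claw":35},{"dp":[0,0,0.26],"rot":[0,0,8],"claw":35},{"dp":[0,0,0.26],"rot":[0,0,8],"claw":35},{"dp":[0,0,0.26],"rot":[0,0,8],"claw":35},{"dp":[0,0,0.26],"rot":[0,0,8],"claw":35},{"dp":[0,0,0],"rot":[0,0,0],"claw":35}]'
python3 -c "
from rig import state
s=state();print(s['torque'],s['qpos'][5])"
python3 -m handwheel '[{"dp":[0,0,0.26],"rot":[0,0,8],"claw":35},{"dp":[0,0,0.26],"rot":[0,0,8],"claw":35},{"dp":[0,0,0.26],"rot":[0,0,8],"claw":35},{"dp":[0,0,0.26],"rot":[0,0,8],"claw":35},{"dp":[0,0,0],"rot":[0,0,0],"claw":35}]'
python3 -c "
from rig import state
s=state();print(s['torque'],s['qpos'][5])"
```

```text
time: 7.0
eef_pos: [0.5444, 0.1487, 0.0727]
tcp_rot: [-0.001, 0.704, 0.71, -0.0]
force: [-4.9, 9.7, 6.9]
opening: 0.0393
finger_force: 40.0
[ 1.73011837  1.30499098 -0.07755781] 0.21533963703716263
time: 7.5
eef_pos: [0.5446, 0.1488, 0.0717]
tcp_rot: [-0.001, 0.873, 0.488, 0.0]
force: [-3.5, 9.7, 5.4]
opening: 0.0393
finger_force: 40.0
[ 1.90696821  1.13725206 -0.02524086] 0.7738481061747536
```

```bash
r() { python3 -c "
from rig import state
s=state();print(s['torque'],s['qpos'][5])"; }
python3 -m handwheel '[{"dp":[0,0,0.26],"rot":[0,0,8],"claw":35},{"dp":[0,0,0.26],"rot":[0,0,8],"claw":35},{"dp":[0,0,0.26],"rot":[0,0,8],"claw":35}]'; r
python3 -m handwheel '[{"dp":[0,0,0.26],"rot":[0,0,8],"claw":35},{"dp":[0,0,0.26],"rot":[0,0,8],"claw":35},{"dp":[0,0,0.26],"rot":[0,0,8],"claw":35}]'; r
python3 -m handwheel '[{"dp":[0,0,0.2],"rot":[0,0,8],"claw":35},{"dp":[0,0,0.2],"rot":[0,0,8],"claw":35}]'; r
```

```text
time: 7.8
eef_pos: [0.5448, 0.1487, 0.0709]
tcp_rot: [-0.001, 0.955, 0.296, 0.0]
force: [-3.2, 9.4, 5.0]
opening: 0.0395
finger_force: 40.0
[1.88054193 0.87930865 0.09353075] 1.193137377878911
time: 8.1
eef_pos: [0.545, 0.1484, 0.0704]
tcp_rot: [-0.0, 0.996, 0.092, 0.0]
force: [-10.3, 4.8, 8.0]
opening: 0.0394
finger_force: 40.0
[0.81510298 2.29403293 1.0628136 ] 1.6111616326831335
time: 8.3
eef_pos: [0.5457, 0.1483, 0.0702]
tcp_rot: [-0.0, 0.999, -0.048, 0.001]
force: [-6.2, 4.7, 9.1]
opening: 0.0396
finger_force: 40.0
[0.75603953 1.21532507 0.88585821] 1.8903434010759568
```

Moment jumped to about 1 N m and stays there, so the knob is slipping at the stop. One more short twist to confirm, then open and retreat straight up.

```bash
python3 -m handwheel '[{"dp":[0,0,0],"rot":[0,0,8],"claw":35},{"dp":[0,0,0],"rot":[0,0,8],"claw":35}]'; python3 -c "
from rig import state
s=state();print(s['torque'],s['qpos'][5])"
python3 -m handwheel '[{"dp":[0,0,0],"rot":[0,0,0],"claw":80},{"dp":[0,0,0],"rot":[0,0,0],"claw":80},{"dp":[0,0,0],"rot":[0,0,0],"claw":80},{"dp":[0,0,0],"rot":[0,0,0],"claw":80},{"dp":[0,0,0],"rot":[0,0,0],"claw":80},{"dp":[0,0,-20],"rot":[0,0,0],"claw":80},{"dp":[0,0,-30],"rot":[0,0,0],"claw":80},{"dp":[0,0,-40],"rot":[0,0,0],"claw":80},{"dp":[0,0,-40],"rot":[0,0,0],"claw":80},{"dp":[0,0,-20],"rot":[0,0,0],"claw":80},{"dp":[0,0,0],"rot":[0,0,0],"claw":80}]'
python3 - <<'E'
from h import *
a=eyes.camera("side");cv2.imwrite("pics/side3.png",cv2.resize(a["image"][200:320,200:360,::-1],(640,480)))
s,p=look("w5");knob(p["image"],s,p,.104)
E
```

```text
time: 8.5
eef_pos: [0.5456, 0.148, 0.0701]
tcp_rot: [-0.0, 0.983, -0.186, 0.001]
force: [1.5, -0.7, 6.0]
opening: 0.0394
finger_force: 40.0
[-0.18462345 -0.0786274   0.94690593] 2.1696003840034668
time: 9.6
eef_pos: [0.5465, 0.1483, 0.2226]
tcp_rot: [-0.001, 0.983, -0.184, 0.002]
force: [0.0, 0.8, 0.3]
opening: 0.0797
finger_force: 0.0
px 255.5 193.5 16.80783462524414 diam m 0.037794747994321 world [0.54593181 0.14853965 0.104     ] tool mm [-1.21721596e-02 -4.78790697e-01  1.16577065e+02]
```

View pics/side3.png

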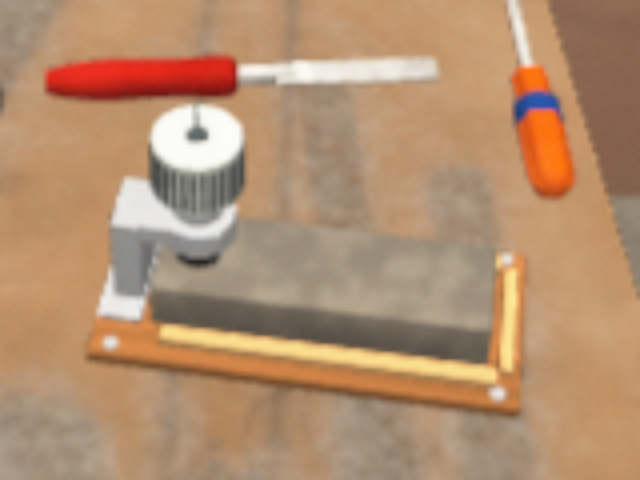

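The foot now presses on the flat stone at about (198,255). The knob's mark swung about 245° clockwise, its top sank about 8 mm, and the torque jumped to the slip level, so it is fully home. Handing in.

```bash
python3 -c "
from rig import arm
print(arm.hand_in())"
```

```text
the job is handed in; nothing more can be done
None
```

The stone holder's knob is screwed down until it slipped at its hard stop and then released; the stone lies flat under the foot, the spare knob was not touched, and the job is handed in with no verdict returned.

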